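# Tidy the entry bench: every pocket item to its outlined home

### The job

Tidy the entry bench: put the key fob on the steel key tray, the white earbud case on the black charging pad, the brown glasses case on the dark wood board and the red polish tin on the round grey coaster, in any order. Set each one down, without dropping it, lying flat the same way up as now, centred and squared up inside the outline drawn on its home (either way round is fine). Do not disturb the bowl and the jar.

Things in the scene. Friction and masses are not known exactly. Their poses are not given: they have to be found in the camera images.
- key_fob: Loose black car key fob lying flat, grey round buttons on top and a small steel loop at one end; 72 long (along x, loop at +x) x 36 wide (along y) x 16 mm high; the 58 mm long solid body lies from x = -36 to +22 mm, the loop beyond it. Origin at the centre of its underside, z up. About 60 g.
- earbud_case: Loose white rounded earbud case lying flat, 64 long (along x) x 46 wide (along y) x 26 mm high. Origin at the centre of its underside, z up. About 60 g.
- glasses_case: Loose hard brown glasses case, 128 long (along x) x 50 wide (along y) x 38 mm high. Origin at the centre of its underside, z up. About 120 g.
- polish_tin: Loose round red shoe-polish tin with a brass ring on the lid, 60 mm diameter x 24 mm high, standing flat. Origin at the centre of its underside, z up. About 100 g.
- key_tray: Flat stainless steel key tray, 104 (along x) x 68 mm (along y), with a black rectangular outline, 88 x 52 mm inside the line: home of the key fob (its x along this x, either way round). Fixed to the bench, 6 mm thick, flat top without a rim. Origin at the centre of its underside, z up.
- charge_pad: Black silicone charging pad, 96 (along x) x 78 mm (along y), with a white rectangular outline, 80 x 62 mm inside the line: home of the earbud case (its x along this x, either way round). Fixed to the bench, 6 mm thick, flat top without a rim. Origin at the centre of its underside, z up.
- valet_board: Dark wood valet board, 160 (along x) x 82 mm (along y), with a cream rectangular outline, 144 x 66 mm inside the line: home of the glasses case (its x along this x, either way round). Fixed to the bench, 6 mm thick, flat top without a rim. Origin at the centre of its underside, z up.
- tin_coaster: Round grey ceramic coaster, 92 mm diameter, with a white ring outline 76 mm in diameter inside the line: home of the shoe-polish tin (any turn). Fixed to the bench, 6 mm thick, flat top without a rim. Origin at the centre of its underside, z up.
- bowl: Bystander: empty grey ceramic bowl, 120 mm across the rim, 55 mm high, loose. Origin at the centre of its underside, z up.
- jar: Bystander: glass jar with a steel twist cap, 76 mm diameter, 110 mm high, loose. Origin at the centre of its underside, z up.
Things that resemble listed ones, but are neither listed nor needed, are in the scene too. Of the things that look like the key_fob, the largest one is meant.

How it is judged:
By the outcome, as a careful person would: the job done as asked, in the order asked, and still so for the second after the job is handed in, with the robot touching nothing.
It also fails if it takes over 106 s, if anything falls off the work surface, if the arm or the gripper's body presses on something with over 40 N, if the wrist force passes 120 N, or if a joint passes its speed limit or range.

### The arm

A 6-joint arm with a two-finger parallel gripper is mounted at the origin on the work surface. World frame = base frame: x ahead of the robot, y to its left, z up, the work surface at z = 0. Lengths are in mm, angles in rad, forces in N, time in s.
With the tool pointing down it reaches from about 275 to 850 mm from the base axis. Payload 5.2 kg.
Tool frame: the origin (TCP) lies at the very end of the fingers, on their centre line; the grasp point (between the pads) lies 19 mm behind it; z points along the fingers, y is the direction in which the jaws open and shut (so a half turn about z gives the same grasp; the last joint's range is limited). The gripper opens to 85 mm and grips with 20 to 120 N. Pads are 22 mm wide; open, the fingers measure 114 mm over their backs; the gripper's body (76 mm by 85 mm) begins 54 mm behind the grasp point. The pads swing forward as they close: fully open they stand 13 mm farther back than shut.
Start: joints at [1.061, 0.259, 1.535, -0, 1.348, -0.203], TCP at [166.083, 524.329, 231.31] pointing down, gripper open.
Joint ranges: [-3.14, 3.14], [-0.91, 2.08], [0.19, 2.58], [-1.22, 4.36], [0.22, 2.71], [-3.12, 3.12]. Speed limits (rad/s): [2.57, 2.57, 3.14, 3.14, 3.14, 3.14].

### API

Orientations are given as a unit quaternion [w, x, y, z].
In Python, from rig import env gives the robot as it stands. The module is installed in compiled form; this text tells all that it offers. Calls block until the motion is done:
- env.move_to(position, orientation): joint-space move of the TCP to a pose.
- env.move_straight(position, rate=150, attitude=None, until_force=None): straight line of the TCP; attitude=None keeps the orientation; rate is the mean speed in mm/s. With until_force (N) it stops when the force on the tool has changed by that much, and returns True; else False.
- env.move_j(angles): joint-space move.
- env.command_gripper(opening): finger opening in mm; the grip force is fixed at half the most; returns when the fingers have stopped.
- env.pause(seconds).
- env.inverse_kinematics(position, orientation): joint angles nearest the present ones, or None.
- env.capture(name): name is "scene" or "top" or "wrist"; returns the picture (480x640x3 uint8, blue, green, red); there is no depth.
- env.camera_params(name): a dict with "vfov" (degrees; the focal length in pixels is half the picture's height over the tangent of half this angle, whatever the lens; pixels are square), "cx", "cy" (the principal point, pixels), "view" (4x4, takes a point from world to camera coordinates); the wrist camera has in their place "tool_from_camera" (4x4, takes a point from camera to tool coordinates, whose origin is the TCP and whose axes are the flange's). Camera axes: x right, y down, z forward; pixel columns grow to the right and rows downward; lengths in mm; the calibration is good to about 2 mm. A picture is of the moment at which its call begins: read the wrist's pose just before it. camera_params takes no time and is no camera call.
A pose or a line that the arm cannot do raises env.PlanningError and nothing moves.
- env.sign_off(): hands the job in, once; it reports no verdict.
Readings, each from a call of its own:
- env.read_time_s(): time.
- env.read_joints(): joint angles.
- env.read_qd(): joint speeds.
- env.read_effort(): joint torques, N m.
- env.read_position(): TCP position.
- env.read_tcp_rot(): TCP orientation.
- env.read_force(): force on the tool from outside, world axes, zero at the start.
- env.read_torque(): the same for the moment, N m.
- env.read_gripper_width(): finger opening in mm.
Only numpy, scipy, OpenCV 4.12 (cv2) and the standard library are available. Lean on these libraries where they do the work, as an engineer would, in place of code of your own. Each camera call takes 0.05 s, during which the arm holds its last target. There are 200 camera calls.

## Working session

There is one attempt and no reset: what is moved stays moved. The work goes in short steps, each a Python script; the robot and the scene stay as the last script left them, time stands still between calls to the robot, and variables do not carry over. Pictures are saved under pics/ and viewed, about 12 in all and at most 16, crops included, and the job is handed in when it is done.

```bash
mkdir -p pics; python3 - <<'E'
from rig import env
import cv2
for n in("scene","top"):
    cv2.imwrite(f"pics/{n}0.png",env.capture(n)); p=env.camera_params(n); print(n,p)
print(env.camera_params("wrist"),env.read_time_s(),env.read_tcp_rot())
E
```

```text
scene {'vfov': 51.77492752293134, 'cx': 320.2120944026562, 'cy': 238.60801381936994, 'view': array([[-2.20846728e-01,  9.75272148e-01,  8.42377192e-03,
         1.22586606e+02],
       [ 5.82939960e-01,  1.38919219e-01, -8.00551343e-01,
        -3.29587985e+02],
       [-7.81925652e-01, -1.71888592e-01, -5.99204962e-01,
         1.59737411e+03],
       [ 0.00000000e+00,  0.00000000e+00,  0.00000000e+00,
         1.00000000e+00]])}
top {'vfov': 42.40788028511485, 'cx': 317.17742082829517, 'cy': 239.30616208511645, 'view': array([[-1.50047111e-02, -9.99663990e-01,  2.11368250e-02,
        -1.38731962e+01],
       [-9.93940710e-01,  1.26100621e-02, -1.09191811e-01,
         5.85923027e+02],
       [ 1.08888585e-01, -2.26471424e-02, -9.93795946e-01,
         1.23887570e+03],
       [ 0.00000000e+00,  0.00000000e+00,  0.00000000e+00,
         1.00000000e+00]])}
{'vfov': 62.980294777755965, 'cx': 317.73378138670273, 'cy': 239.72280271770893, 'tool_from_camera': array([[-3.69372273e-04, -9.53724722e-01, -3.00680924e-01,
         7.66983904e+01],
       [ 9.99999932e-01, -3.49913023e-04, -1.18569370e-04,
         1.28461084e-01],
       [ 7.87036829e-06, -3.00680947e-01,  9.53724786e-01,
        -1.42002913e+02],
       [ 0.00000000e+00,  0.00000000e+00,  0.00000000e+00,
         1.00000000e+00]])} 0.1 [-3.03426287e-04  1.52801089e-01  9.88256615e-01 -7.73890860e-04]
```

View pics/top0.png

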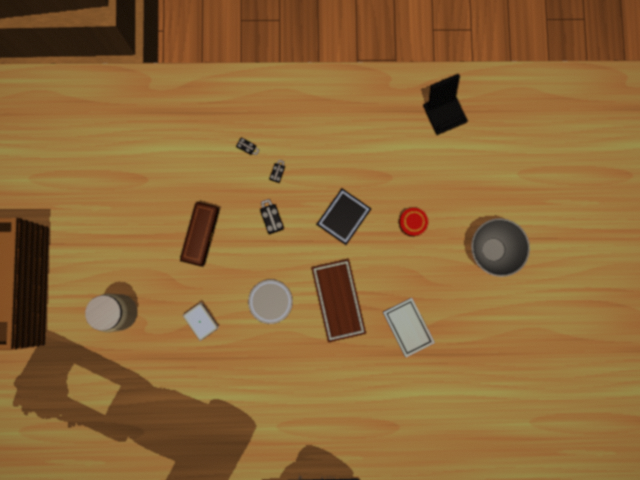

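View pics/scene0.png

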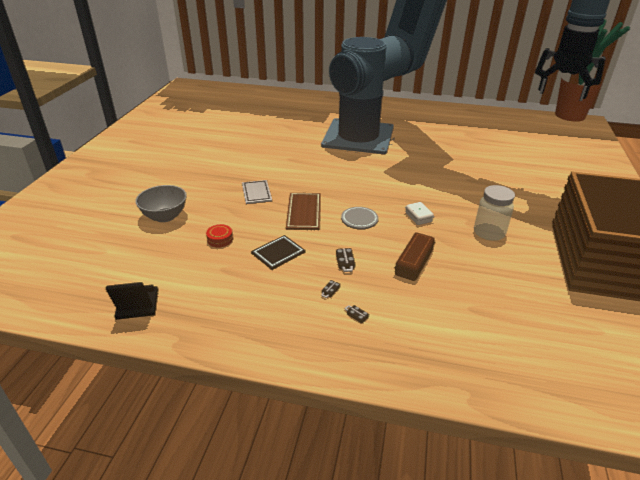

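The top view shows fobs at (271,216, the largest), (277,172) and (247,146). Other items in the same view:

| Item | Pixel |
|---|---|
| Glasses case | (200,233) |
| Earbud case | (200,320) |
| Coaster | (270,301) |
| Board | (339,300) |
| Charging pad | (344,216) |
| Tin | (413,221) |
| Tray | (408,327) |
| Bowl | (500,247) |
| Jar | (105,313) |

Next I'll get rough positions, then take close looks with the wrist camera.

```bash
cat > h.py <<'E'
from rig import env
import numpy as np, cv2
from scipy.spatial.transform import Rotation as R
def rot(q): return R.from_quat(np.roll(q,-1)).as_matrix()
def quat(yaw):  # tool down, tool y axis (jaws) at world angle yaw
    y=np.array([np.cos(yaw),np.sin(yaw),0]); z=np.array([0,0,-1.]); x=np.cross(y,z)
    return np.roll(R.from_matrix(np.c_[x,y,z]).as_quat(),1)
def best(pos,yaw):  # half-turn choice nearest the present/inside range
    c=[]
    for k in (0,np.pi):
        j=env.inverse_kinematics(pos,quat(yaw+k))
        if j is not None: c.append((abs(j[5]),k,j))
    _,k,j=min(c,key=lambda t:t[0]); return quat(yaw+k)
def shot(name):
    """picture + (camera centre, camera->world rotation, K)"""
    if name=="wrist":
        p=env.read_position(); Rt=rot(env.read_tcp_rot()); im=env.capture(name); c=env.camera_params(name)
        T=np.array(c["tool_from_camera"]); M=Rt@T[:3,:3]; o=Rt@T[:3,3]+p
    else:
        im=env.capture(name); c=env.camera_params(name); V=np.array(c["view"]); M=V[:3,:3].T; o=-M@V[:3,3]
    return im,(o,M,240/np.tan(np.radians(c["vfov"]/2)),c["cx"],c["cy"])
def ray(cam,px,z):
    o,M,f,cx,cy=cam; px=np.atleast_2d(np.array(px,float))
    d=np.c_[(px[:,0]-cx)/f,(px[:,1]-cy)/f,np.ones(len(px))]@M.T
    return (o+d*((z-o[2])/d[:,2])[:,None])[:,:2]
def rect(cam,cnt,z):
    """centre, long-axis angle, sizes of a contour projected onto plane z"""
    w=ray(cam,cnt.reshape(-1,2),z).astype(np.float32)
    b=cv2.boxPoints(cv2.minAreaRect(w)); e=[b[1]-b[0],b[2]-b[1]]; e.sort(key=lambda v:-np.hypot(*v))
    return b.mean(0),np.arctan2(e[0][1],e[0][0]),np.hypot(*e[0]),np.hypot(*e[1])
E
python3 - <<'E'
from h import *
im,cam=shot("top")
P=dict(fob=(271,216,16),ear=(200,320,26),gl=(200,233,38),tin=(413,221,24),tray=(408,327,6),pad=(344,216,6),board=(339,300,6),coaster=(270,301,6),bowl=(500,247,55),jar=(105,313,110),box=(450,110,0))
W={}
for k,(u,v,z) in P.items(): W[k]=ray(cam,(u,v),z)[0]; print(k,W[k].round())
def look(name,xy,z=200):
    # jaw axis along +-y => camera offset along x
    q=min((quat(a) for a in (np.pi/2,-np.pi/2)),key=lambda q:(lambda j: 9 if j is None else abs(j[5]))(env.inverse_kinematics([*xy,z],q)))
    env.move_to([*xy,z],q); im,cam=shot("wrist"); cv2.imwrite(f"pics/{name}.png",im); np.savez(f"pics/{name}.npz",o=cam[0],M=cam[1],k=cam[2:])
    return im
A=look("w1",(W["gl"]+W["ear"])/2,230)
B=look("w2",(W["fob"]+W["coaster"])/2,230)
C=look("w3",(W["pad"]+W["board"])/2,230)
D=look("w4",(W["tin"]+W["tray"])/2,230)
m=np.vstack([np.hstack([A,B]),np.hstack([C,D])]); cv2.imwrite("pics/m1.png",cv2.resize(m,(800,600),interpolation=cv2.INTER_AREA))
print(env.read_time_s(),env.read_joints())
E
```

```text
fob [638.  73.]
ear [425. 218.]
gl [601. 217.]
tin [ 622. -222.]
tray [ 403. -208.]
pad [637. -80.]
board [461. -66.]
coaster [461.  77.]
bowl [ 563. -392.]
jar [442. 383.]
box [ 867. -315.]
5.7667 [-5.95753775e-01  2.70315603e-01  1.52242189e+00  7.31245181e-04
  1.34908677e+00  9.73579627e-01]
```

View pics/m1.png

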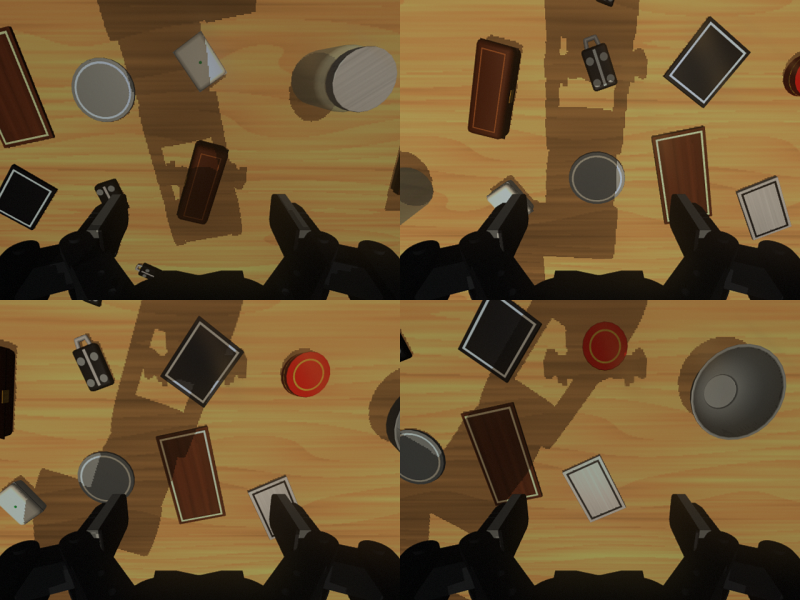

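The mosaic shows every object and home clearly, with the fingers only along the bottom edge. Next I'll segment each one and check its size.

```bash
cat > meas.py <<'E'
from h import *
def mask(im):
    h,s,v=cv2.split(cv2.cvtColor(cv2.bilateralFilter(im,5,30,5),cv2.COLOR_BGR2HSV))
    m=((s<95)|(h<9)|(h>165)|(v<28)).astype(np.uint8)*255
    return cv2.morphologyEx(m,cv2.MORPH_OPEN,np.ones((3,3)))
def find(im,cam,seed,z):
    cs,_=cv2.findContours(mask(im),cv2.RETR_EXTERNAL,cv2.CHAIN_APPROX_NONE)
    cs=[c for c in cs if cv2.contourArea(c)>150]
    c=max(cs,key=lambda c:cv2.pointPolygonTest(c,tuple(map(float,seed)),True))
    return c,rect(cam,c,z)
E
python3 - <<'E'
from meas import *
S=dict(ear=(1,322,96,26),gl=(1,325,291,38),fob=(2,318,99,16),coaster=(2,315,285,6),pad=(3,323,98,6),board=(3,304,278,6),tin=(4,328,74,24),tray=(4,310,301,6))
ims=[]
for i in range(1,5):
    im=cv2.imread(f"pics/w{i}.png"); d=np.load(f"pics/w{i}.npz"); cam=(d["o"],d["M"],*d["k"]); o=im.copy()
    for k,(w,u,v,z) in S.items():
        if w!=i: continue
        c,r=find(im,cam,(u,v),z); cv2.drawContours(o,[c],-1,(0,255,0),2)
        print(k,r[0].round(1),"ang",round(float(np.degrees(r[1])),1),"size",r[2].round(1),r[3].round(1), im[v,u])
    ims.append(o)
cv2.imwrite("pics/m2.png",cv2.resize(np.vstack([np.hstack(ims[:2]),np.hstack(ims[2:])]),(800,600),interpolation=cv2.INTER_AREA))
E
```

```text
ear [422.6 220.2] ang 34.5 size 62.5 45.1 [ 90 105 114]
gl [702.9 220.6] ang -90.0 size 707.2 231.6 [ 7 17 33]
fob [633.6  75.1] ang 20.5 size 54.4 32.4 [ 88  98 102]
coaster [462.4  78.8] ang -90.0 size 90.7 90.7 [55 60 65]
pad [637.5 -76.7] ang -33.1 size 94.1 76.7 [21 23 28]
board [468.1 -91.1] ang 12.2 size 150.4 14.9 [19 38 78]
tin [ 622.9 -222.2] ang -0.0 size 58.5 58.5 [11 24 96]
tray [ 405.2 -207.7] ang 25.6 size 103.4 68.1 [134 149 151]
```

View pics/m2.png

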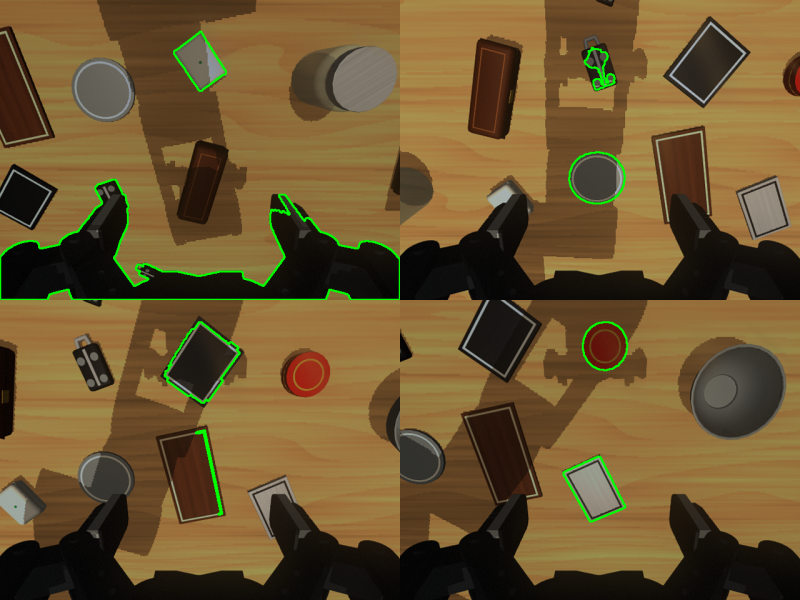

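```bash
python3 - <<'E'
import meas; from meas import *
S=[("gl",1,325,291,38,'b'),("gl",2,152,141,38,'b'),("board",3,290,300,6,'b'),("board",4,320,245,6,'b'),("fob",3,149,98,16,'k'),("fob",2,318,99,16,'k')]
ims=[]
for k,w,u,v,z,t in S:
    im=cv2.imread(f"pics/w{w}.png"); d=np.load(f"pics/w{w}.npz"); cam=(d["o"],d["M"],*d["k"])
    h,s,vv=cv2.split(cv2.cvtColor(cv2.bilateralFilter(im,5,30,5),cv2.COLOR_BGR2HSV))
    m=((h<12)|(h>165)) if t=='b' else ((vv<62)|(s<95)) if w==3 else ((vv<40)|(s<95))
    m=m.astype(np.uint8)*255
    m=cv2.morphologyEx(cv2.morphologyEx(m,cv2.MORPH_CLOSE,np.ones((7,7)) if t=='b' else np.ones((3,3))),cv2.MORPH_OPEN,np.ones((3,3)))
    meas.mask=lambda im:m
    c,r=find(im,cam,(u,v),z); o=im.copy(); cv2.drawContours(o,[c],-1,(0,255,0),1)
    print(k,w,r[0].round(1),"ang",round(float(np.degrees(r[1])),1),"size",r[2].round(1),r[3].round(1))
    x0=min(max(u-130,0),380);y0=min(max(v-130,0),220);ims.append(o[y0:y0+260,x0:x0+260])
cv2.imwrite("pics/m3.png",np.vstack([np.hstack(ims[:3]),np.hstack(ims[3:])]))
E
```

```text
gl 1 [596.3 224.3] ang -13.2 size 117.5 45.8
gl 2 [601.7 219.2] ang -14.8 size 123.9 48.9
board 3 [462.9 -62.8] ang 12.0 size 158.9 81.3
board 4 [453.3 -64.8] ang 7.8 size 180.8 91.8
fob 3 [639.4  73.6] ang 19.0 size 70.5 38.1
fob 2 [639.5  76.7] ang 19.1 size 69.8 34.9
```

View pics/m3.png

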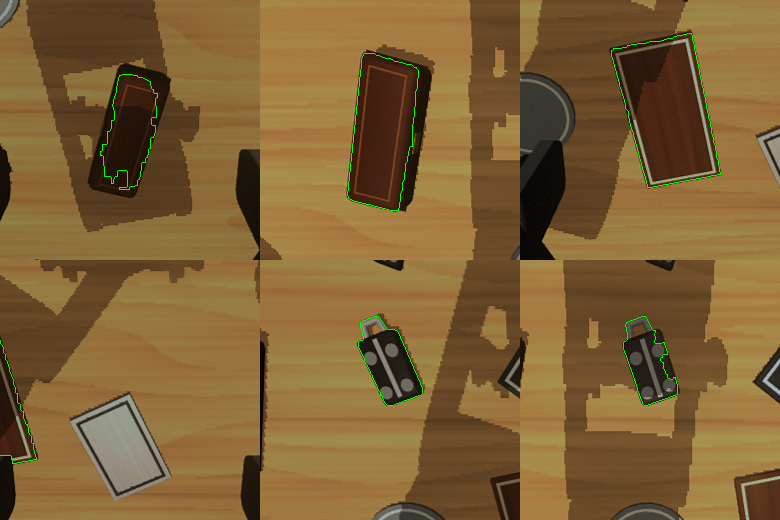

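All the sizes now agree with the spec. I'll do the tin first, then check it.

```bash
cat > pp.py <<'E'
from h import *
# name: pick xy, pick jaw yaw, home xy, home jaw yaw, open width, TCP height
r=np.radians
T=dict(tin=((622.9,-222.2),r(90),(462.4,78.8),r(90),80,2,60),
 gl=((601.7,219.2),r(-14.8+90),(462.9,-62.8),r(12+90),74,8,50),
 ear=((422.6,220.2),r(34.5+90),(637.5,-76.7),r(-33.1+90),68,3,46),
 fob=((639.5-7*np.cos(r(19.1)),75-7*np.sin(r(19.1))),r(19.1+90),(405.2-7*np.cos(r(25.6)),-207.7-7*np.sin(r(25.6))),r(25.6+90),58,3,36))
def go(n):
    p,a,h,b,w,z,wid=T[n]
    env.command_gripper(w)
    env.move_to([*p,z+110],best([*p,z+110],a)); env.move_straight([*p,z+45],250)
    hit=env.move_straight([*p,z],80,until_force=8)
    env.command_gripper(0); zg=env.read_position()[2]
    print(n,"hit",hit,"z",zg.round(1),"width",round(env.read_gripper_width(),1))
    env.move_straight([*p,110],200)
    print("lifted width",round(env.read_gripper_width(),1),"F",env.read_force().round(1))
    env.move_to([*h,120],best([*h,120],b)); env.move_straight([*h,zg+6+10],150)
    hit=env.move_straight([*h,zg+6-2],20,until_force=5)
    print("put hit",hit,(env.read_position()-[*h,zg+6]).round(1),"F",env.read_force().round(1))
    env.command_gripper(min(wid+14,84)); env.move_straight([*h,zg+60],120); env.move_straight([*h,150],250)
    print("t",env.read_time_s())
E
python3 - <<'E'
from pp import *
go("tin"); im,_=shot("wrist"); cv2.imwrite("pics/tin.png",im)
E
```

```text
tin hit False z 3.2 width 58.3
lifted width 57.9 F [-1.1 -0.6 -0.8]
put hit True [ 0.1  0.  -0.1] F [-0.5 -0.5  5.1]
t 12.8833
```

View pics/tin.png

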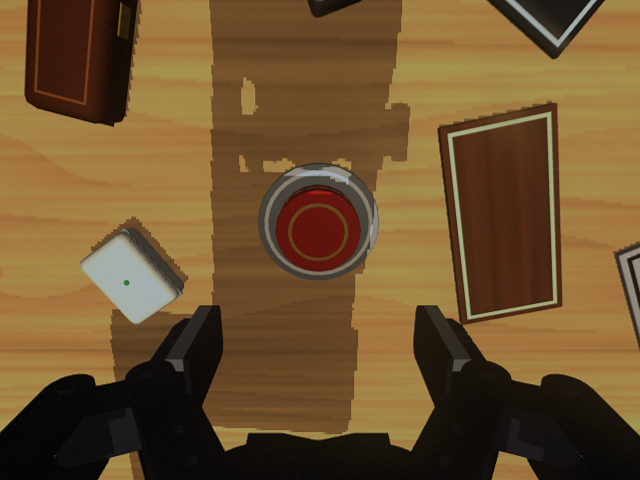

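The tin stands flat on the coaster: tin top at about (318,231), coaster at (318,222), and the view is oblique. I'll measure the centring while doing the next two items.

```bash
cat > chk.py <<'E'
from meas import *
def red(im):
    h,s,v=cv2.split(cv2.cvtColor(im,cv2.COLOR_BGR2HSV)); return (((h<7)|(h>172))&(s>150)&(v>60)).astype(np.uint8)*255
E
python3 - <<'E'
from chk import *; import meas
from pp import go
im,cam=shot("wrist"); c,r=find(im,cam,(318,222),6); print("coaster",r[0],r[2:])
meas.mask=red; c,r=find(im,cam,(318,231),30); print("tin",r[0],r[2:])
w=ray(cam,c.reshape(-1,2),30); print("tin extents",w.min(0),w.max(0))
go("gl"); a,_=shot("wrist"); go("ear"); b,_=shot("wrist")
cv2.imwrite("pics/m4.png",cv2.resize(np.hstack([a,b]),(800,300),interpolation=cv2.INTER_AREA))
E
```

```text
coaster [461.68512  78.73754] (np.float32(90.44938), np.float32(90.083626))
tin [462.50964  78.9123 ] (np.float32(58.42715), np.float32(58.138084))
tin extents [433.16483332  49.65683163] [491.58614527 108.00644375]
gl hit False z 9.0 width 48.9
lifted width 49.2 F [ 0.2 -0.7 -2. ]
put hit True [ 0.1 -0.  -0. ] F [0.6 0.1 5.9]
t 22.1
ear hit False z 3.9 width 44.7
lifted width 44.7 F [-0.1  0.2 -1.1]
put hit True [ 0.2 -0.1  0.1] F [0.1 0.  4.2]
t 30.475
```

View pics/m4.png

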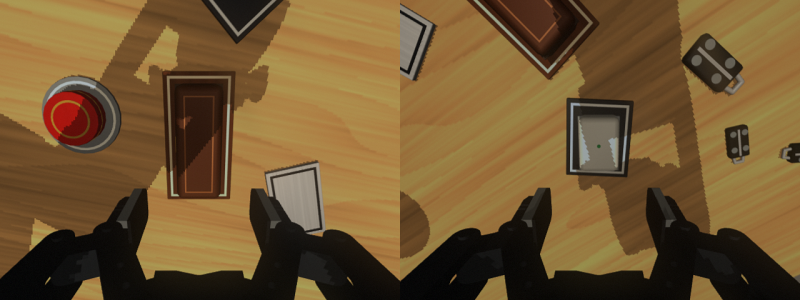

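The tin is within 1 mm of centre. The case and the earbuds are each down inside their outline. Now the fob, then checks of all four from overhead.

```bash
python3 - <<'E'
from pp import *
go("fob"); ims=[]
P=dict(tray=(405.2,-207.7,25.6),pad=(637.5,-76.7,-33.1),board=(462.9,-62.8,12),coaster=(462.4,78.8,0))
for k,(x,y,a) in P.items():
    o=np.array([x-60,y]); env.move_to([*o,200],quat(-np.pi/2) if abs(env.inverse_kinematics([*o,200],quat(-np.pi/2))[5])<1.6 else quat(np.pi/2))
    im,cam=shot("wrist"); cv2.imwrite(f"pics/f_{k}.png",im); np.savez(f"pics/f_{k}.npz",o=cam[0],M=cam[1],k=cam[2:])
    c,s=np.cos(r(a)),np.sin(r(a))
    # rectify the z=6 plane: 2.5 px/mm, home x right, home y up
    from h import ray
    q=np.float32([[200,140],[440,140],[440,340],[200,340]]); w=ray(cam,q,6)-[x,y]
    L=np.c_[w@[c,s]*2.5+200,-(w@[-s,c])*2.5+150].astype(np.float32)
    ims.append(cv2.warpPerspective(im,cv2.getPerspectiveTransform(q,L),(400,300)))
cv2.imwrite("pics/m5.png",np.vstack([np.hstack(ims[:2]),np.hstack(ims[2:])])); cv2.imwrite("pics/top1.png",env.capture("top")); print(env.read_time_s())
E
```

```text
fob hit False z 3.9 width 34.0
lifted width 34.4 F [-0.7 -0.5 -0.6]
put hit True [ 0.1 -0.1 -0. ] F [-0.5  1.2  5.9]
t 39.0833
42.1667
```

View pics/m5.png

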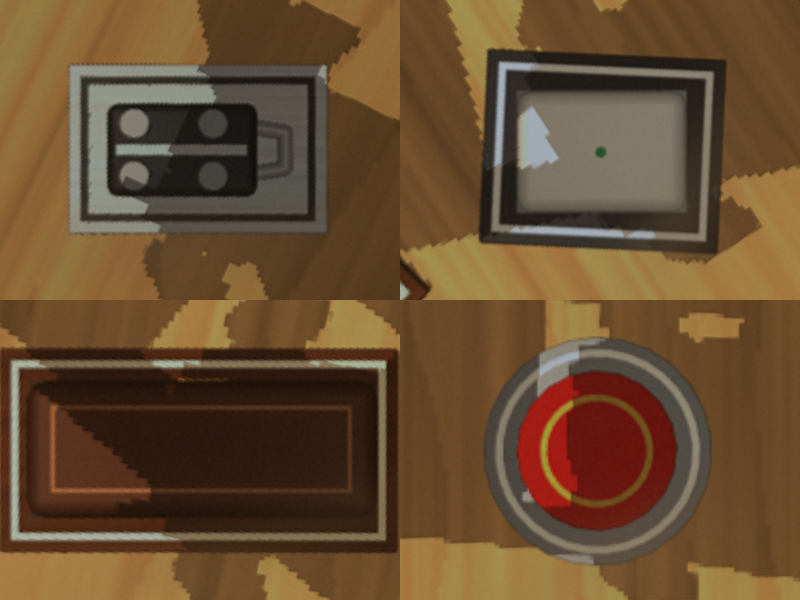

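View pics/top1.png

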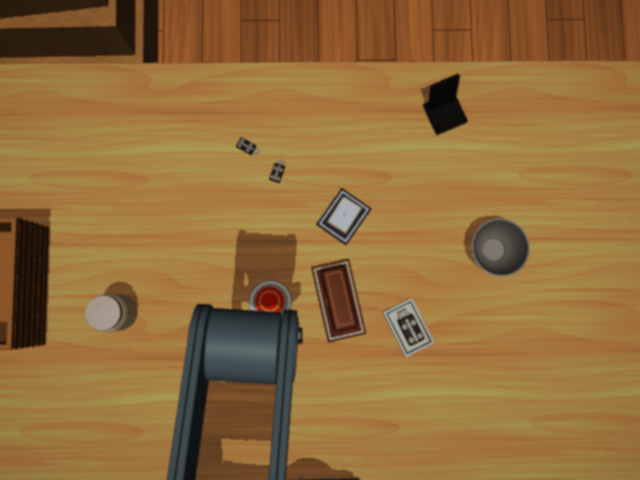

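The last views show all four items flat and well inside their outlines. The earbud case is about 1.5° off the pad's axes and about 1 mm off centre, which doesn't need mending. The bowl at (500,247) and the jar at (105,313) haven't moved. I'm handing in.

```bash
python3 -c "
from rig import env
env.sign_off()"
```

```text
the job is handed in; nothing more can be done
```

The four items are on their homes and the job is handed in, at about 42 s on the robot's clock against the 106 s limit. Each one was lowered until light contact, about 5 N, and then released, so nothing was dropped.

- **Centring:** In the last close views every item lies flat, the same way up as before, and inside its outline. The polish tin measured within 1 mm of its coaster's centre. The key fob, glasses case and earbud case I judged by eye from flattened close-ups.
- **Largest deviation:** The earbud case sits about 1.5° off the charging pad's axes, because my measured pad angle was about 2° off. It is inside the outline with clearance, so I left it.
- **Bystanders:** The bowl and jar are at the same pixels in the overhead view as at the start, and the smaller fobs were not touched.

No check failed. Some early colour masks came out wrong (the glasses case, board and fob in some views) and I redid them before moving anything.

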